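# Clamp a wood strip through the guard window

## Robot

A 6-joint arm with a two-finger parallel gripper is mounted at the origin on a cart in front of the work surface, level with it; the furniture and walls round the work are solid. World frame = base frame: x ahead of the robot, y to its left, z up, the work surface at z = 0. Lengths are in m, angles in degrees, forces in N, time in s.
With the tool pointing down it reaches from about 0.35 to 0.975 m from the base axis. Payload 17.4 kg.
Tool frame: the origin (TCP) lies at the centre of the arm's flange, where the gripper is bolted on; the fingertips stand 173 mm ahead of it and the grasp point (between the pads) lies 155 mm ahead of it; y points along the fingers, x is the direction in which the jaws open and shut, and the axes are right-handed (so a half turn about y gives the same grasp; the last joint's range is limited). The gripper opens to 85 mm and grips with 20 to 120 N. Pads are 22 mm wide; open, the fingers measure 114 mm over their backs; the gripper's body (76 mm by 85 mm) begins 54 mm behind the grasp point. The pads swing forward as they close: fully open they stand 13 mm farther back than shut.
Start: joints at [-66.509, 6.646, 82.598, -0, 90.757, -2.166], TCP at [0.292, -0.608, 0.405] pointing down, gripper open.
Joint ranges: [-162.19, 162.19], [-47.58, 125.68], [4.15, 143.07], [-65.23, 245.23], [0.69, 171.88], [-170.13, 170.13]. Speed limits (degrees/s): [108.29, 108.29, 127.2, 180, 180, 180].

## Interface

Orientations are given as a 3x3 rotation matrix whose columns are the frame's x, y, z axes.
In Python, from rig import manip gives the robot as it stands.
- The arm moves only by the shell command python3 -m crank 'ROWS' [FORCE]. ROWS is JSON, a list of rows, each a list of 5 numbers: the shift along the world's x, y, z in units of 30 mm (1.0 is 30 mm), then the turn about the world's z in rad, then the closure, from 0 (fully open) to 1 (shut). In form: [[x, y, z, twist, gripper], ...]. A call has 1 to 5 rows; each row shifts and turns the commanded pose from where the row before left it; what a row does not reach is not made up. A row lasts 1/10 s, in which the tool goes at most 50 mm and 8.59 degrees, less where a joint would pass 70% of its speed; a pose out of reach is approached as far as the arm can. A call is refused whole if a number of a shift passes 1 or a number of a turn 0.15, either way. A call with a gripper value outside its range is refused whole. The fingers move at their own pace and stop on an object; FORCE is the grip in N (left out, the last holds). Time passes only in rows, so rows that do not move let the fingers close. It gives the time, the measured TCP pose, the force and the opening at its end, in the units of the state.
- manip.sense(): the state, without advancing time (a new reading comes with each control period).
- manip.grab_frame(name): name is "scene" or "top"; returns the picture (384x512x3 uint8, red, green, blue); there is no depth.
- manip.get_calibration(name): a dict with "fx", "fy", "cx", "cy" (pixels), "R" (3x3) and "t" (3): a world point X has camera coordinates R X + t. Camera axes: x right, y down, z forward; pixel columns grow to the right and rows downward; lengths in m; the calibration is good to about 2 mm. A picture is of the moment at which its call begins. get_calibration takes no time and is no camera call.
- manip.job_done(): hands the job in, once; it reports no verdict.
The state is a dict: "time_s": time; "joint_positions": joint angles; "joint_vel": joint speeds; "tau": joint torques, N m; "ee_pos": TCP position; "orientation": TCP orientation; "force": force on the tool from outside, world axes, zero at the start; "ft_torque": the same for the moment, N m; "grip_width": finger opening in m.
Only numpy, scipy, OpenCV 4.12 (cv2) and the standard library are available. Lean on these libraries where they do the work, as an engineer would, in place of code of your own. Each camera call takes 0.05 s, during which the arm holds its last target.

## Task

Push the wood strip along its lane with the fingertips until its front end is home against the stop inside the guard. Then reach down through the window in the guard's top and press the lever's black pad down until the lever's rubber foot rests on the strip, without touching the guard at any time. Leave the lever down, pick nothing up, and leave the things lying around the jig alone.

Things in the scene. Friction and masses are not known exactly. Their poses are not given: they have to be found in the camera images.
- jig: Fixed clamping jig: a plywood bed 130 x 330 mm (jig x -65 to 65, y -170 to 160), 8 mm thick, lying on the mat. Origin on the mat at the middle of the lane, at the guard's entrance (y = 0); z up, +y along the lane into the guard: the direction to push the strip. Two wooden rails (11 mm above the bed, 10 mm wide, from y = -65 to 35 mm) leave a 28 mm wide lane between them; a wooden stop closes the lane, its face at y = +35 mm.
- guard: Fixed cage over the lever, part of the jig, with the same origin and axes as the jig: steel bars and a flat grey top plate 4 mm thick whose top is 100 mm above the mat; it covers x -62 to 62 mm, y 0 to 156 mm. The window is a rectangular opening in its top, 86 mm along x (-43 to 43) and 90 mm along y (10 to 100). Must not be touched by the robot.
- window (a point): Centre of the guard's window, level with the top of the plate, 100 mm above the mat (jig x 0, y 55 mm). Axes as the jig.
- lever_pad (a point): Centre of the top face of the lever's round black pad, 36 mm across, seen beneath the window; it moves with the lever. Raised it is about 90 mm above the mat, pressed about 69 mm, so it stays under the window.
- lever (a joint): Angle of the steel hold-down lever, rad: 0 raised, growing as it is pressed down; with the strip home the rubber foot meets the strip at about 0.28 (with no strip under it the lever goes on to 0.34). Its hinge runs along the jig's x at jig y 135 mm, 47 mm above the mat; the pad is 80 mm from the hinge and the foot 119 mm. The hinge is stiff: the pad takes about 4 N to move and the lever stays where it is left. Starts raised, at 0 to 0.05.
- stop_face (a point): Centre of the stop's face (jig x 0, y 35 mm, 15 mm above the mat), where the strip's front end must rest. Axes as the jig.
- strip: Loose light wood strip 24 x 110 x 14 mm, 28 to 56 g, lying in the lane on the bed. Origin at the centre of its underside (8 mm above the mat), long side along its y, which points along the lane to the stop. Starts 45 to 65 mm short of the stop, its front end between the rails; home its origin is at jig y -20 mm and about 80 mm of it still stick out of the guard.
- push_end (a point): Centre of the strip's outer end face, the one to push, 55 mm from its middle, 15 mm above the mat. Beside and behind it there is only the flat bed.
- sanding_block: Bystander: wooden sanding block 53 x 97 x 28 mm, lying near the jig; origin at the centre of its underside. Leave alone.
- eraser: Bystander: eraser 19 x 42 x 13 mm near the jig; origin at the centre of its underside. Leave alone.
- masking_tape: Bystander: roll of masking tape, 96 mm across, 25 mm high, lying flat beyond the jig; origin at the centre of its underside. Leave alone.
- offcut_2: Bystander: wood offcut 45 x 52 x 18 mm, beyond the jig; origin at the centre of its underside. Leave alone.
Not all that is in view belongs to the job. Of the things like the strip, leave any that is blue or pink; of the rest the larger one is meant.

How it is judged:
By the outcome, as a careful person would: the job done as asked, in the order asked, and still so for the second after the job is handed in, with the robot touching nothing.
It also fails if it takes over 45 s, if anything falls off the work surface, if the arm or the gripper's body presses on something with over 40 N, if the wrist force passes 120 N, or if a joint passes its speed limit or range.

## Working session

There is one attempt and no reset: what is moved stays moved. The work goes in short steps, Python scripts to look and compute and a shell command to move; the robot and the scene stay as the last step left them, time stands still between calls to the robot, and variables do not carry over. Pictures are saved under pics/ and viewed, and the job is handed in when it is done.

```bash
ls; mkdir -p pics; python3 - <<'E'
from rig import manip
import cv2
for n in("scene","top"):
    im=manip.grab_frame(n); cv2.imwrite(f"pics/{n}0.png",im[:,:,::-1])
    c=manip.get_calibration(n); print(n,{k:(v if not hasattr(v,'tolist') else v.tolist()) for k,v in c.items()})
print(manip.sense())
E
```

```text
pics
scene {'fx': 423.8666873862973, 'fy': 423.8666873862973, 'cx': 255.72243985794276, 'cy': 192.04282844073668, 'R': [[-0.5041135151815462, -0.8636279207420523, -0.004047014463072204], [-0.3826541172008479, 0.2275574032864208, -0.8954292014440789], [0.7742385875171458, -0.44984935558951367, -0.4451855420778563]], 't': [0.22600088689404021, 0.3132024799105145, 0.8305307312576983]}
top {'fx': 433.28000216680425, 'fy': 433.28000216680425, 'cx': 261.8818673964072, 'cy': 199.83007718809787, 'R': [[0.00045963849051147715, -0.9999846856443737, 0.005515179886575652], [-0.9797682700308569, -0.0015541118931047249, -0.20012926267031933], [0.20013476902627392, -0.005311611144178263, -0.9797539798407829]], 't': [-0.07497509796870735, 0.5323601420696571, 1.155508786393805]}
{'time_s': 0.1, 'joint_positions': array([-6.65076205e+01,  6.67139035e+00,  8.26307329e+01, -1.61745234e-03,
        9.07581679e+01, -2.16564990e+00]), 'joint_vel': array([-0.05747098, -0.0350093 , -0.1467365 ,  0.0399895 , -0.09517566,
       -0.03058184]), 'tau': array([ 2.80611450e-03, -7.33666778e+01, -6.33785892e+01,  4.73947921e-05,
        5.35338622e-03, -6.89599869e-05]), 'ee_pos': array([ 0.29226875, -0.60845534,  0.40404859]), 'orientation': array([[ 4.32998349e-01, -4.45354457e-04,  9.01394604e-01],
       [-9.01394099e-01,  9.53806241e-04,  4.32998578e-01],
       [-1.05259365e-03, -9.99999446e-01,  1.15566479e-05]]), 'force': array([ 0.10847169,  0.06366909, -1.00828622]), 'ft_torque': array([-0.01649047, -0.01204633,  0.0041101 ]), 'grip_width': 0.08526490270041799}
```

View pics/scene0.png

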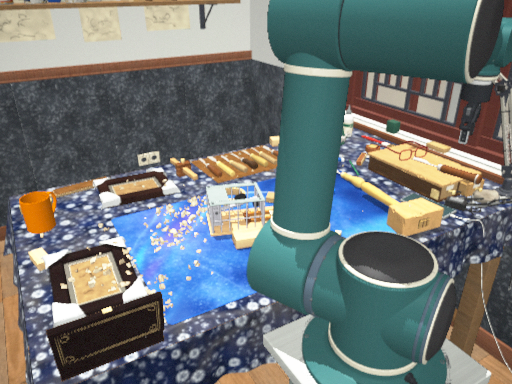

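View pics/top0.png

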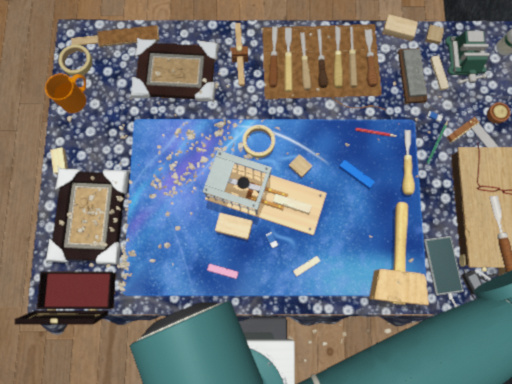

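```bash
python3 - <<'E'
import cv2
a=cv2.imread("pics/top0.png")[140:250,195:335]; cv2.imwrite("pics/topc.png",cv2.resize(a,None,fx=5.4,fy=5.4,interpolation=cv2.INTER_CUBIC))
a=cv2.imread("pics/scene0.png")[170:255,190:290]; cv2.imwrite("pics/scenec.png",cv2.resize(a,None,fx=7,fy=7,interpolation=cv2.INTER_CUBIC))
E
```

```text
(no output)
```

View pics/topc.png

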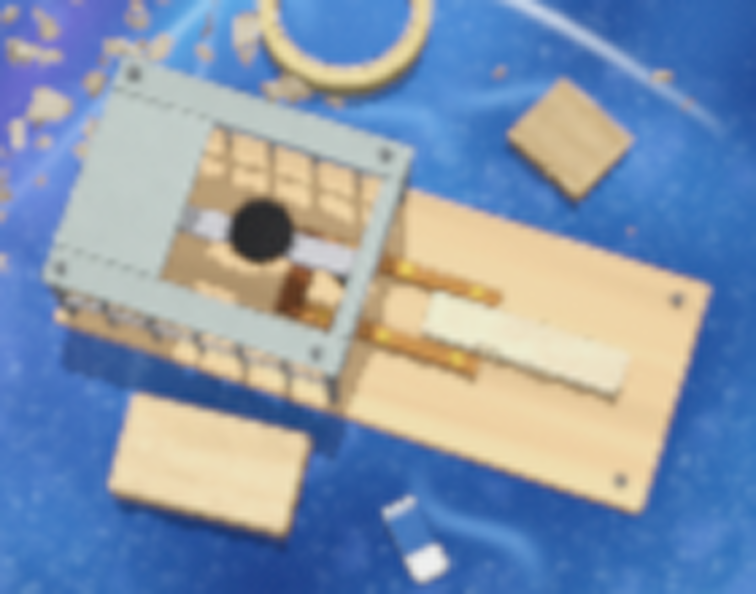

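View pics/scenec.png

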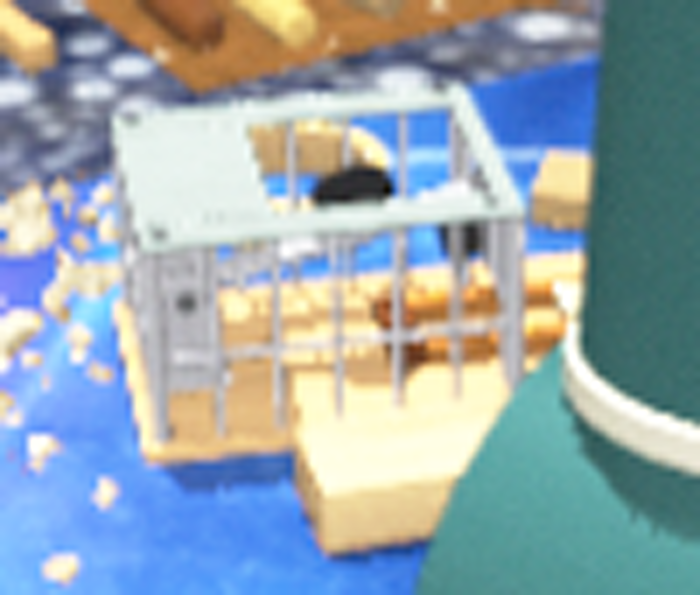

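```bash
cat > h.py <<'E'
import numpy as np, cv2
from scipy.optimize import least_squares
from rig import manip
def cal(n):
    c=manip.get_calibration(n); return c
def ray(n,uv,z):
    c=cal(n);R=np.array(c["R"]);t=np.array(c["t"])
    d=R.T@np.array([(uv[0]-c["cx"])/c["fx"],(uv[1]-c["cy"])/c["fy"],1]);o=-R.T@t
    return o+d*(z-o[2])/d[2]
def px(cr,off=(195,140),s=5.4): return (np.array(cr)+.5)/s-.5+np.array(off)
# jig pose
J=[((128,57),(62,156),.1),((412,150),(62,0),.1),((335,372),(-62,0),.1),((48,278),(-62,156),.1),((712,287),(65,-170),.008),((640,513),(-65,-170),.008)]
def fit():
    W=np.array([ray("top",px(a),z)[:2] for a,_,z in J]);L=np.array([l for _,l,_ in J])/1e3
    f=lambda p:(W-(L@np.array([[np.cos(p[2]),np.sin(p[2])],[-np.sin(p[2]),np.cos(p[2])]])+p[:2])).ravel()
    r=least_squares(f,[.6,0,0]); return r.x,f(r.x).reshape(-1,2)
p,res=fit()
Rj=np.array([[np.cos(p[2]),-np.sin(p[2])],[np.sin(p[2]),np.cos(p[2])]])
def toj(w): return Rj.T@(np.array(w)[:2]-p[:2])*1e3
def tow(j): return Rj@(np.array(j)/1e3)+p[:2]
E
python3 - <<'E'
from h import *
print(p,np.degrees(p[2]));print((res*1e3).round(1))
for n,c,z in[("pad",(262,231),.09),("s1",(430,292),.022),("s2",(630,350),.022),("s3",(612,395),.022),("s4",(422,335),.022),("rail end",(500,297),.019),("railend2",(475,368),.019)]:
    w=ray("top",px(c),z);print(n,w.round(4),toj(w).round(1))
print("push end home",tow((0,-75)),"start",tow((0,-130)),"pad",tow((0,55)))
s=manip.sense();print(np.degrees(np.arctan2(s['orientation'][1,0],s['orientation'][0,0])))
im=cv2.imread("pics/top0.png")[140:250,195:335];h=cv2.cvtColor(im,cv2.COLOR_BGR2HSV)
m=((h[...,2]<60)).astype('uint8')
k,l,st,ce=cv2.connectedComponentsWithStats(m)
for i in range(1,k):
    if st[i,4]>30:
        w=ray("top",ce[i]+[195,140],.09);print(st[i],w,toj(w))
for y,x in((197,255+30),(200,290),(206,300),(205,265+5)): print(h[y-140,x-195])
E
```

```text
[ 0.55577021 -0.08122605 -0.32305515] -18.50969639474219
[[-2.  -1.5]
 [-1.2  2.2]
 [ 2.4  1.4]
 [ 0.4 -3.3]
 [-0.2  0.4]
 [ 0.6  0.8]]
pad [ 0.5736 -0.023   0.09  ] [-1.5 60.9]
s1 [ 0.5571 -0.1101  0.022 ] [ 10.4 -26.9]
s2 [ 0.5258 -0.216   0.022 ] [  14.4 -137.3]
s3 [ 0.5016 -0.2059  0.022 ] [ -11.8 -135.4]
s4 [ 0.5338 -0.1057  0.022 ] [-13.1 -30.2]
rail end [ 0.5551 -0.1475  0.019 ] [ 20.4 -63.1]
railend2 [ 0.5166 -0.1338  0.019 ] [-20.5 -62.3]
push end home [ 0.53196032 -0.1523463 ] start [ 0.51449974 -0.20450114] pad [ 0.57323079 -0.0290712 ]
-64.34199081335618
[43 38 11 10 80] [ 0.57354614 -0.02225152  0.09      ] [-1.86597447 61.56701036]
[ 23  46 222]
[ 22  42 237]
[ 22  42 237]
[ 16 131 169]
```

```bash
python3 - <<'E'
from h import *
t=tow((0,-165));print(t,(t-manip.sense()['ee_pos'][:2])/.03, np.radians(-18.51+64.34))
E
```

```text
[ 0.50338846 -0.23769059] [ 7.03732354 12.3588251 ] 0.7998843961890012
```

Candidates in the top view are the pale strip in the lane (292,204), the small pale stick (307,266), the pink one (223,271) and the blue one (357,173). I exclude pink and blue. The larger of the other two is the one in the lane, and the close crop confirms it. I'll approach from behind it.

```bash
python3 -m crank '[[0.54,0.95,0,0.1,1],[0.54,0.95,0,0.1,1],[0.54,0.95,0,0.1,1],[0.54,0.95,0,0.1,1],[0.54,0.95,0,0.1,1]]'
python3 -m crank '[[0.54,0.95,0,0.1,1],[0.54,0.95,0,0.1,1],[0.54,0.95,0,0.1,1],[0.54,0.95,0,0,1],[0.54,0.95,0,0,1]]'
python3 -m crank '[[0.54,0.95,0,0,1],[0.54,0.95,0,0,1],[0.54,0.95,0,0,1],[0,0,0,0,1],[0,0,0,0,1]]'
```

```text
time_s: 0.6
ee_pos: [0.3737, -0.4648, 0.4044]
orientation: [[0.814, -0.0, 0.58], [-0.58, 0.0, 0.814], [-0.0, -1.0, 0.0]]
force: [-0.3, -0.1, -0.4]
grip_width: 0.0121
time_s: 1.1
ee_pos: [0.4547, -0.3222, 0.4045]
orientation: [[0.948, -0.0, 0.317], [-0.317, 0.0, 0.948], [-0.0, -1.0, 0.0]]
force: [0.2, 0.1, -0.2]
grip_width: -0.0001
time_s: 1.6
ee_pos: [0.503, -0.2375, 0.4044]
orientation: [[0.949, -0.0, 0.316], [-0.316, 0.0, 0.949], [-0.0, -1.0, -0.0]]
force: [0.8, 0.5, 0.5]
grip_width: 0.0001
```

```bash
python3 - <<'E'
from h import *
s=manip.sense();o=s['orientation'];print(s['time_s'],s['ee_pos'],toj(s['ee_pos']),np.degrees(np.arctan2(o[1,0],o[0,0])),s['force'],s['grip_width'])
for n in("scene","top"): cv2.imwrite(f"pics/{n}1.png",manip.grab_frame(n)[:,:,::-1])
E
```

```text
1.6 [ 0.50303818 -0.2375469   0.40444139] [  -0.37777752 -164.97494791] -18.428302802825012 [0.76141146 0.45430824 0.46261758] 6.341279156803736e-05
```

View pics/scene1.png

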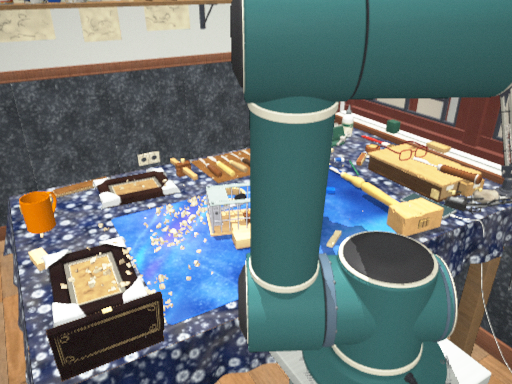

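View pics/top1.png

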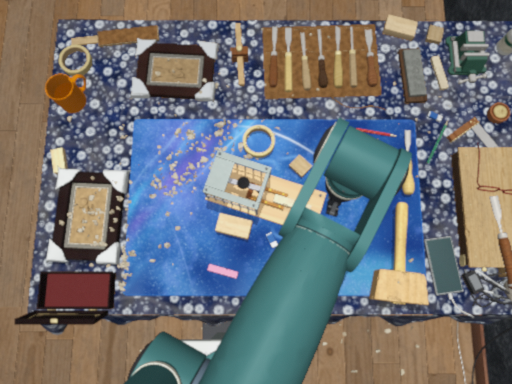

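The arm now hides the gripper in the scene view; in the top view the guard (238,183) and the strip's front (290,203) are still visible. I'll descend on force.

```bash
python3 -m crank '[[0,0,-1,0,1],[0,0,-1,0,1],[0,0,-1,0,1],[0,0,-1,0,1],[0,0,-1,0,1]]'
python3 -m crank '[[0,0,-1,0,1],[0,0,-0.5,0,1],[0,0,-0.3,0,1],[0,0,0,0,1],[0,0,0,0,1]]'
python3 -m crank '[[0,0,-0.1,0,1],[0,0,0,0,1]]'
python3 -m crank '[[0,0,-0.1,0,1],[0,0,0,0,1]]'
```

```text
time_s: 2.2
ee_pos: [0.5022, -0.2389, 0.2536]
orientation: [[0.948, 0.0, 0.319], [-0.319, -0.0, 0.948], [0.0, -1.0, -0.0]]
force: [0.6, 0.0, -0.5]
grip_width: 0.0004
time_s: 2.7
ee_pos: [0.5031, -0.2383, 0.2019]
orientation: [[0.948, 0.001, 0.318], [-0.318, -0.001, 0.948], [0.001, -1.0, -0.0]]
force: [0.3, 0.8, 0.4]
grip_width: 0.0002
time_s: 2.9
ee_pos: [0.503, -0.238, 0.1983]
orientation: [[0.948, 0.001, 0.317], [-0.317, -0.0, 0.948], [0.001, -1.0, -0.0]]
force: [-0.1, -0.1, 0.2]
grip_width: -0.0004
time_s: 3.1
ee_pos: [0.5028, -0.2379, 0.1945]
orientation: [[0.948, -0.0, 0.317], [-0.317, 0.0, 0.948], [-0.0, -1.0, 0.0]]
force: [-0.7, -0.2, 0.0]
grip_width: 0.0001
```

```bash
python3 -m crank '[[0,0,-0.1,0,1],[0,0,0,0,1]]'
python3 -m crank '[[0,0,-0.1,0,1],[0,0,0,0,1]]'
python3 -m crank '[[0,0,-0.07,0,1],[0,0,0,0,1]]'
python3 - <<'E'
from h import *
s=manip.sense();print(s['ee_pos'],toj(s['ee_pos']),s['force'],tow((0,1))-tow((0,0)))
E
```

```text
time_s: 3.3
ee_pos: [0.5028, -0.2379, 0.1913]
orientation: [[0.948, -0.001, 0.317], [-0.317, 0.0, 0.948], [-0.001, -1.0, 0.0]]
force: [-0.1, 0.1, 0.6]
grip_width: 0.0001
time_s: 3.5
ee_pos: [0.5028, -0.2379, 0.1882]
orientation: [[0.948, -0.0, 0.317], [-0.317, 0.0, 0.948], [-0.001, -1.0, 0.0]]
force: [-0.4, 0.1, 0.5]
grip_width: 0.0003
time_s: 3.7
ee_pos: [0.5028, -0.2379, 0.1863]
orientation: [[0.948, -0.0, 0.317], [-0.317, 0.0, 0.948], [-0.0, -1.0, 0.0]]
force: [0.1, -0.1, 0.1]
grip_width: -0.0005
[ 0.50278881 -0.23794569  0.18632079] [  -0.48764389 -165.43226967] [ 0.06097589 -0.13713207  0.07931324] [0.00031747 0.00094827]
```

```bash
python3 -m crank '[[0.07,0.19,0,0,1],[0.07,0.19,0,0,1],[0.063,0.19,0,0,1],[0.063,0.19,0,0,1],[0.063,0.19,0,0,1]]'
python3 -m crank '[[0.063,0.19,0,0,1],[0.063,0.19,0,0,1],[0.063,0.19,0,0,1],[0.063,0.19,0,0,1],[0,0,0,0,1]]'
python3 - <<'E'
from h import *
s=manip.sense();print(toj(s['ee_pos']),s['force'])
im=manip.grab_frame("top")[:,:,::-1];cv2.imwrite("pics/top2.png",cv2.resize(im[140:250,195:335],None,fx=5.4,fy=5.4,interpolation=cv2.INTER_CUBIC))
E
```

```text
time_s: 4.2
ee_pos: [0.5129, -0.2089, 0.1867]
orientation: [[0.948, 0.0, 0.317], [-0.317, -0.0, 0.948], [0.0, -1.0, -0.0]]
force: [0.2, -0.7, -0.5]
grip_width: -0.0001
time_s: 4.7
ee_pos: [0.5205, -0.186, 0.1866]
orientation: [[0.948, -0.0, 0.317], [-0.317, 0.0, 0.948], [-0.0, -1.0, 0.0]]
force: [-0.3, -0.8, 0.5]
grip_width: -0.0003
[  -0.20351583 -110.53250441] [-0.33597565 -0.82697106  0.54455304]
```

View pics/top2.png

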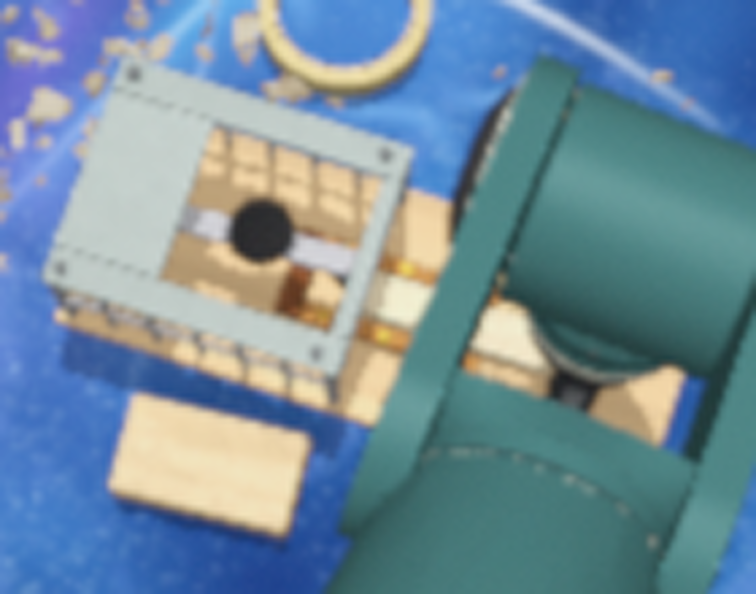

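The strip is moving straight between the rails, with its front end now at crop (378,295). I'll keep pushing, more slowly.

```bash
python3 -m crank '[[0.05,0.15,0,0,1],[0.05,0.15,0,0,1],[0.05,0.15,0,0,1],[0.03,0.09,0,0,1],[0,0,0,0,1]]'
for i in 1; do python3 -m crank '[[0.02,0.06,0,0,1],[0.02,0.06,0,0,1],[0,0,0,0,1]]'; done
python3 - <<'E'
from h import *
s=manip.sense();print(toj(s['ee_pos']),s['force'])
E
```

```text
time_s: 5.25
ee_pos: [0.5258, -0.1701, 0.1866]
orientation: [[0.948, 0.0, 0.317], [-0.317, 0.0, 0.948], [-0.0, -1.0, 0.0]]
force: [0.4, -0.5, -0.0]
grip_width: -0.0001
time_s: 5.55
ee_pos: [0.5269, -0.1667, 0.1866]
orientation: [[0.948, 0.0, 0.317], [-0.317, 0.0, 0.948], [0.0, -1.0, 0.0]]
force: [0.6, 0.5, -0.3]
grip_width: -0.0
[ -0.19338783 -90.24944512] [ 0.5946777   0.45341178 -0.31005617]
```

```bash
python3 -m crank '[[0.02,0.06,0,0,1],[0,0,0,0,1]]'
python3 -m crank '[[0.02,0.06,0,0,1],[0,0,0,0,1]]'
python3 -m crank '[[0.013,0.04,0,0,1],[0,0,0,0,1]]'
```

```text
time_s: 5.75
ee_pos: [0.5275, -0.1649, 0.1866]
orientation: [[0.948, -0.0, 0.317], [-0.317, 0.0, 0.948], [-0.0, -1.0, 0.0]]
force: [0.4, 0.0, 0.3]
grip_width: 0.0002
time_s: 5.95
ee_pos: [0.5281, -0.1631, 0.1866]
orientation: [[0.948, 0.0, 0.317], [-0.317, 0.0, 0.948], [0.0, -1.0, 0.0]]
force: [-0.5, 0.2, -0.4]
grip_width: 0.0002
time_s: 6.15
ee_pos: [0.5285, -0.1619, 0.1866]
orientation: [[0.948, 0.0, 0.317], [-0.317, 0.0, 0.948], [-0.0, -1.0, 0.0]]
force: [-0.4, 0.4, 0.2]
grip_width: 0.0001
```

```bash
python3 -m crank '[[0.013,0.04,0,0,1],[0,0,0,0,1]]'
python3 -m crank '[[0.013,0.04,0,0,1],[0,0,0,0,1]]'
python3 - <<'E'
from h import *
s=manip.sense();print(toj(s['ee_pos']),s['force'])
im=manip.grab_frame("top")[:,:,::-1];cv2.imwrite("pics/top3.png",cv2.resize(im[150:230,215:315],None,fx=7,fy=7,interpolation=cv2.INTER_CUBIC))
E
```

```text
time_s: 6.35
ee_pos: [0.5289, -0.1608, 0.1866]
orientation: [[0.948, 0.0, 0.317], [-0.317, 0.0, 0.948], [0.0, -1.0, 0.0]]
force: [0.6, -0.7, 0.4]
grip_width: -0.0002
time_s: 6.55
ee_pos: [0.5293, -0.1596, 0.1866]
orientation: [[0.948, -0.0, 0.317], [-0.317, 0.0, 0.948], [-0.0, -1.0, 0.0]]
force: [-0.5, -0.1, 0.4]
grip_width: -0.0001
[ -0.24639388 -82.68056984] [-0.50735247 -0.14073011  0.40850885]
```

View pics/top3.png

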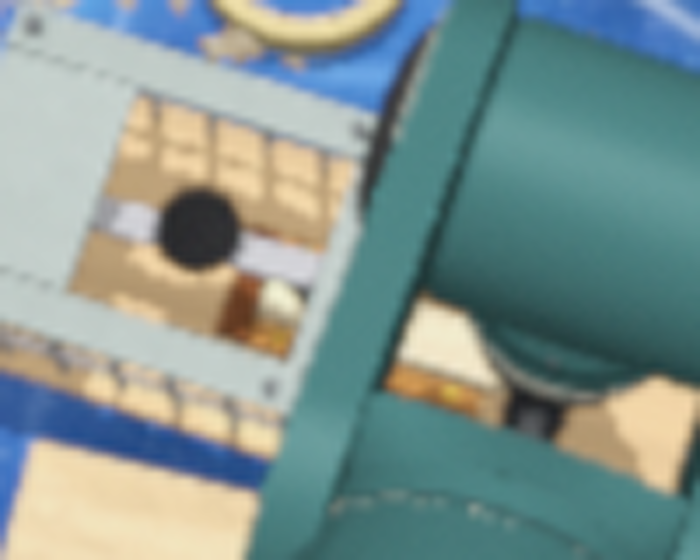

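The strip's front is visible in the window at crop (262,292), almost against the brown stop (240,305). I'll continue until the force rises.

```bash
python3 -m crank '[[0.013,0.04,0,0,1],[0,0,0,0,1]]' | grep -E 'pos|force'
python3 -m crank '[[0.013,0.04,0,0,1],[0,0,0,0,1]]'| grep -E 'pos|force'
```

```text
ee_pos: [0.5295, -0.1589, 0.1867]
force: [-2.7, -7.9, -0.4]
ee_pos: [0.5298, -0.1584, 0.1867]
force: [-6.9, -18.9, 1.4]
```

The strip is home: resistance rose to about 20 N. Next I back off, lift and look.

```bash
python3 -m crank '[[-0.1,-0.3,0,0,1],[-0.15,-0.45,0,0,1],[0,0,0.7,0,1],[0,0,1,0,1],[0,0,1,0,1]]' | grep -E 'pos|force'
python3 -m crank '[[0,0,1,0,1],[0,0,1,0,1],[0,0,0.3,0,1],[0,0,0,0,1]]'| grep -E 'pos|force'
python3 - <<'E'
from h import *
s=manip.sense();print(s['ee_pos'],toj(s['ee_pos']),s['force'])
im=manip.grab_frame("top")[:,:,::-1];cv2.imwrite("pics/top4.png",cv2.resize(im[150:230,215:315],None,fx=7,fy=7,interpolation=cv2.INTER_CUBIC))
for c in((213,125),(383,178),(325,330),(160,278),(270,228)):
    w=ray("top",px(c),.1);print(w,toj(w))
E
```

```text
ee_pos: [0.5221, -0.1804, 0.2683]
force: [0.5, -0.7, -0.2]
ee_pos: [0.5225, -0.1803, 0.3379]
force: [-1.0, -1.3, -0.6]
[ 0.5224742  -0.18026774  0.33785074] [  -0.13131496 -104.4885831 ] [-0.96360984 -1.2792858  -0.61897937]
[0.62626931 0.00188116 0.1       ] [ 40.4685414  101.18907732]
[ 0.59873294 -0.08403536  0.1       ] [41.63212236 10.97518486]
[ 0.52062301 -0.05513255  0.1       ] [-41.61280994  13.58567377]
[0.54695115 0.02724823 0.1       ] [-42.79964904 100.06315638]
[ 0.57271971 -0.02738219  0.1       ] [-1.02084767 56.43938743]
```

View pics/top4.png

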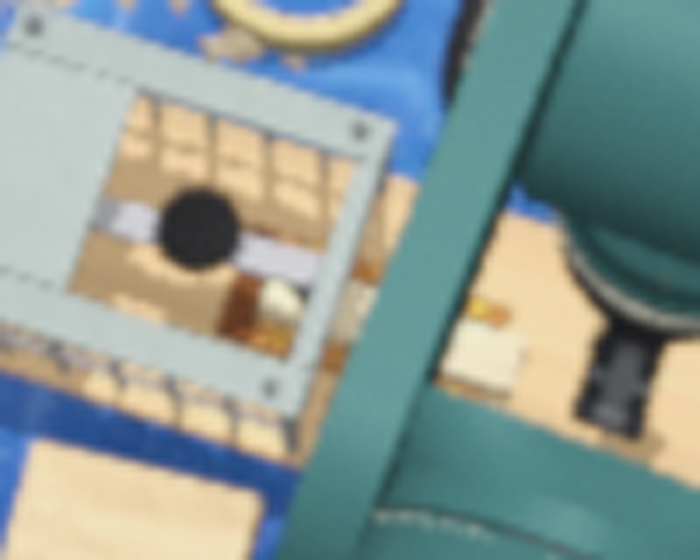

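The strip's front (262,295) is flush with the stop (240,305), and its outer end is at crop (515,360). The lever is still raised with its pad at (198,230).

```bash
python3 - <<'E'
from h import *
print(toj(ray("top",px((517,362),(215,150),7),.022)))
t=tow((-1.5,58));print(t,(t-manip.sense()['ee_pos'][:2])/.03)
E
```

```text
[  2.20647331 -72.5188433 ]
[ 0.57276078 -0.0257502 ] [1.68016861 5.14559684]
```

```bash
python3 -m crank '[[0.28,0.86,0,0,1],[0.28,0.86,0,0,1],[0.28,0.86,0,0,1],[0.28,0.86,0,0,1],[0.28,0.86,0,0,1]]' | grep -E 'pos|force'
python3 -m crank '[[0.28,0.85,0,0,1],[0,0,0,0,1],[0,0,0,0,1]]'| grep -E 'pos|force'
python3 - <<'E'
from h import *
s=manip.sense();print(s['ee_pos'],toj(s['ee_pos']),s['force'])
for n in("scene","top"): 
  im=manip.grab_frame(n)[:,:,::-1];cv2.imwrite(f"pics/{n}5.png",im)
E
```

```text
ee_pos: [0.5646, -0.0499, 0.3345]
force: [-0.2, 0.0, -0.4]
ee_pos: [0.5729, -0.0251, 0.3349]
force: [-1.0, -0.1, -0.9]
[ 0.57285582 -0.02511626  0.33487675] [-1.61113403 58.63131321] [-0.98846208 -0.10250219 -0.94269789]
```

View pics/scene5.png

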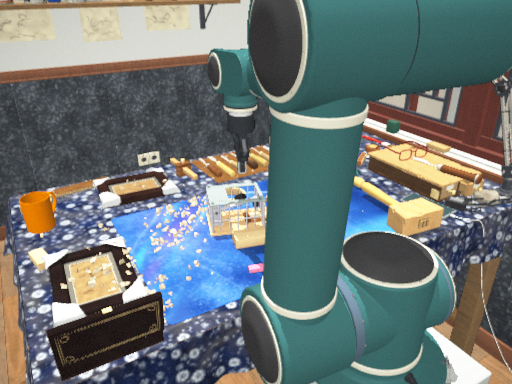

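View pics/top5.png

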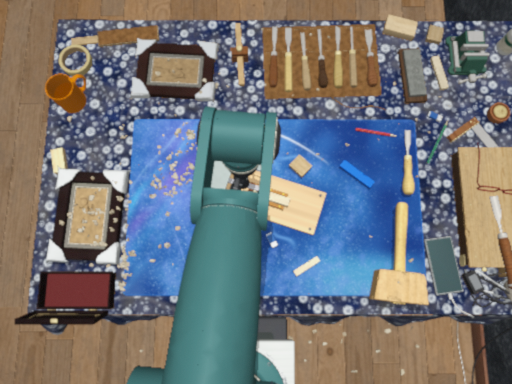

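The scene view shows the shut fingertips at (242,173), straight above the pad (240,196). I'll descend to just above the pad.

```bash
python3 -m crank '[[0,0,-0.7,0,1],[0,0,-0.7,0,1],[0,0,-0.6,0,1],[0,0,0,0,1]]' | grep -E 'pos|force'
python3 - <<'E'
from h import *
s=manip.sense();print(toj(s['ee_pos']))
c=cal("scene");X=np.array(c["R"])@(s['ee_pos']-[0,0,.173])+c["t"];print(X[:2]/X[2]*c["fx"]+[c["cx"],c["cy"]])
im=manip.grab_frame("scene")[:,:,::-1];cv2.imwrite("pics/scene6.png",cv2.resize(im[150:250,190:290],None,fx=6,fy=6,interpolation=cv2.INTER_CUBIC))
E
```

```text
ee_pos: [0.5722, -0.0261, 0.2738]
force: [-0.3, 0.6, -0.5]
[-1.92326441 57.4933244 ]
[241.94352951 191.37113171]
```

View pics/scene6.png

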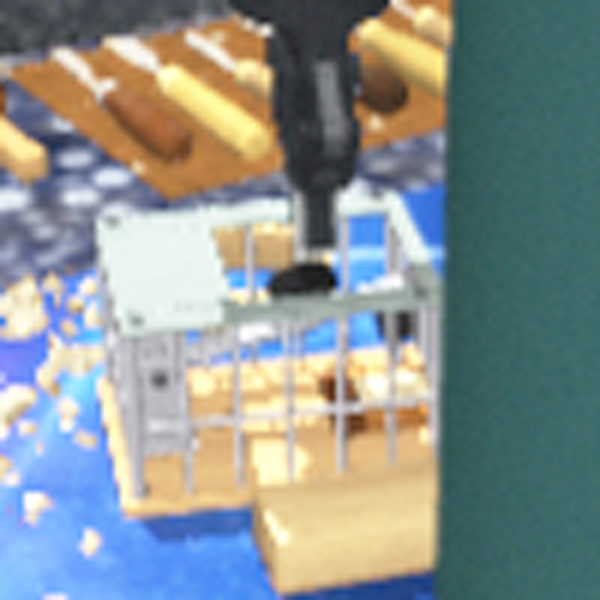

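Tip at crop (318,248), as projected, over the pad at (302,280) and well inside the window. Pressing in small steps.

```bash
for i in 1; do python3 -m crank '[[0,0,-0.2,0,1],[0,0,-0.15,0,1],[0,0,0,0,1]]' | grep -E 'pos|force'; done
python3 -m crank '[[0,0,-0.15,0,1],[0,0,-0.15,0,1],[0,0,0,0,1]]' | grep -E 'pos|force'
```

```text
ee_pos: [0.5729, -0.0254, 0.2659]
force: [0.4, -0.4, -1.1]
ee_pos: [0.5729, -0.0253, 0.2567]
force: [0.3, 0.1, 0.2]
```

```bash
python3 -m crank '[[0,0,-0.1,0,1],[0,0,0,0,1]]' | grep -E 'pos|force'
python3 -m crank '[[0,0,-0.1,0,1],[0,0,0,0,1]]' | grep -E 'pos|force'
python3 - <<'E'
from h import *
im=manip.grab_frame("scene")[:,:,::-1];cv2.imwrite("pics/scene7.png",cv2.resize(im[170:240,195:275],None,fx=8,fy=8,interpolation=cv2.INTER_CUBIC))
E
```

```text
ee_pos: [0.5729, -0.0253, 0.2539]
force: [0.1, -0.8, 1.2]
ee_pos: [0.5729, -0.0253, 0.2508]
force: [-0.0, -0.9, 1.3]
```

View pics/scene7.png

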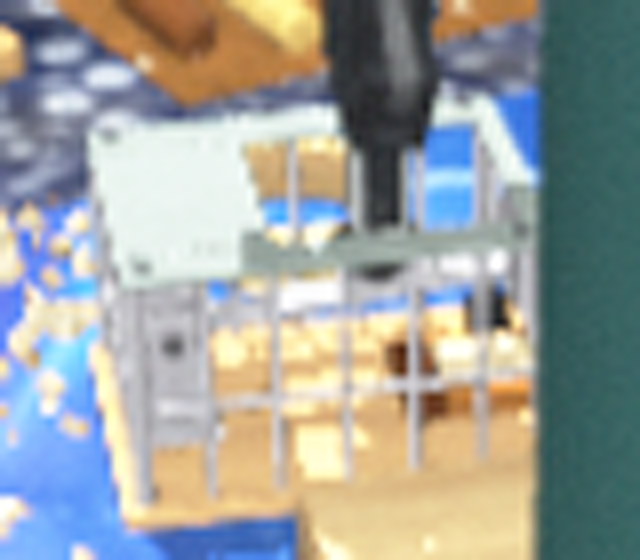

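The pad (380,262) has gone down with the tips, and the foot (487,305) is close above the strip (480,350). Continuing.

```bash
python3 -m crank '[[0,0,-0.1,0,1],[0,0,0,0,1]]' | grep -E 'pos|force'
python3 -m crank '[[0,0,-0.1,0,1],[0,0,0,0,1]]' | grep -E 'pos|force'
python3 -m crank '[[0,0,-0.07,0,1],[0,0,0,0,1]]' | grep -E 'pos|force'
```

```text
ee_pos: [0.5729, -0.0252, 0.2477]
force: [-0.2, -1.1, 1.4]
ee_pos: [0.5729, -0.0253, 0.2447]
force: [0.3, 0.1, 1.1]
ee_pos: [0.5729, -0.0253, 0.2427]
force: [0.3, 0.6, -0.2]
```

```bash
python3 - <<'E'
from h import *
print([manip.sense()[k] for k in("force","ft_torque","time_s")])
im=manip.grab_frame("scene")[:,:,::-1];cv2.imwrite("pics/scene8.png",cv2.resize(im[170:240,195:275],None,fx=8,fy=8,interpolation=cv2.INTER_CUBIC))
print([manip.sense()[k] for k in("force","ft_torque","time_s")])
E
```

```text
[array([ 0.2591743 ,  0.57838458, -0.16486778]), array([-0.02492228, -0.02818623, -0.01172112]), 10.95]
[array([0.04359756, 0.28701647, 0.22362141]), array([-0.02904864, -0.04451212,  0.04207146]), 11.0]
```

View pics/scene8.png

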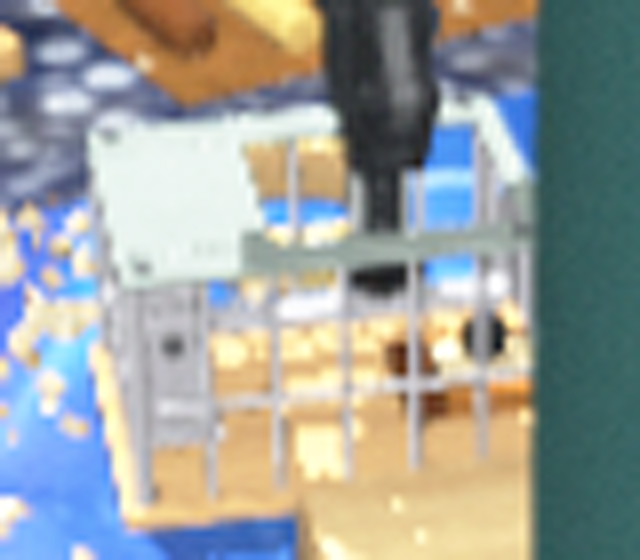

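The foot has dropped to (485,338), nearly on the strip. I'll continue in 1–1.5 mm steps until the force rises.

```bash
python3 -m crank '[[0,0,-0.05,0,1],[0,0,0,0,1]]' | grep -E 'pos|force'
python3 -m crank '[[0,0,-0.05,0,1],[0,0,0,0,1]]' | grep -E 'pos|force'
python3 -m crank '[[0,0,-0.04,0,1],[0,0,0,0,1]]' | grep -E 'pos|force'
```

```text
ee_pos: [0.5729, -0.0252, 0.2424]
force: [-6.7, -1.1, 12.9]
ee_pos: [0.573, -0.0252, 0.2423]
force: [-14.2, -0.4, 28.1]
ee_pos: [0.573, -0.0252, 0.2422]
force: [-21.0, 0.5, 38.4]
```

The lever has met the strip: tip height is 69.3 mm and z has stalled. I'll release straight up.

```bash
python3 -m crank '[[0,0,0.15,0,1],[0,0,0.3,0,1],[0,0,0.7,0,1],[0,0,1,0,1],[0,0,1,0,1]]' | grep -E 'pos|force'
python3 -m crank '[[0,0,1,0,1],[-0.28,-0.86,0.3,0,1],[-0.28,-0.86,0,0,1],[-0.28,-0.86,0,0,1],[-0.28,-0.86,0,0,1]]' | grep -E 'pos|force'
python3 -m crank '[[-0.28,-0.86,0,0,1],[-0.28,-0.86,0,0,1],[-0.28,-0.86,0,0,1],[-0.28,-0.86,0,0,1],[0,0,0,0,1]]' | grep -E 'pos|force'
python3 - <<'E'
from h import *
im=manip.grab_frame("scene")[:,:,::-1];cv2.imwrite("pics/scene9.png",cv2.resize(im[170:240,195:275],None,fx=8,fy=8,interpolation=cv2.INTER_CUBIC))
im=manip.grab_frame("top")[:,:,::-1];cv2.imwrite("pics/top9.png",cv2.resize(im[140:250,195:335],None,fx=5.4,fy=5.4,interpolation=cv2.INTER_CUBIC))
print(manip.sense()['time_s'])
E
```

```text
ee_pos: [0.5728, -0.0251, 0.3341]
force: [-0.7, 0.4, 0.4]
ee_pos: [0.5389, -0.1292, 0.3725]
force: [0.2, -0.6, -0.0]
ee_pos: [0.5049, -0.2338, 0.3723]
force: [0.7, 0.1, -1.0]
13.2
```

View pics/scene9.png

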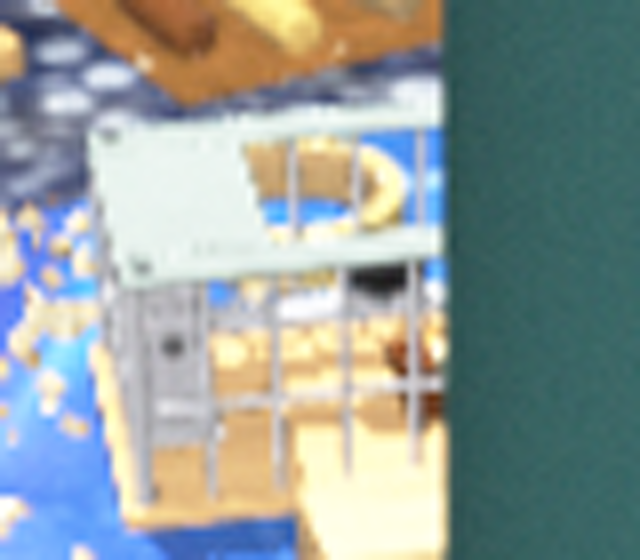

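View pics/top9.png

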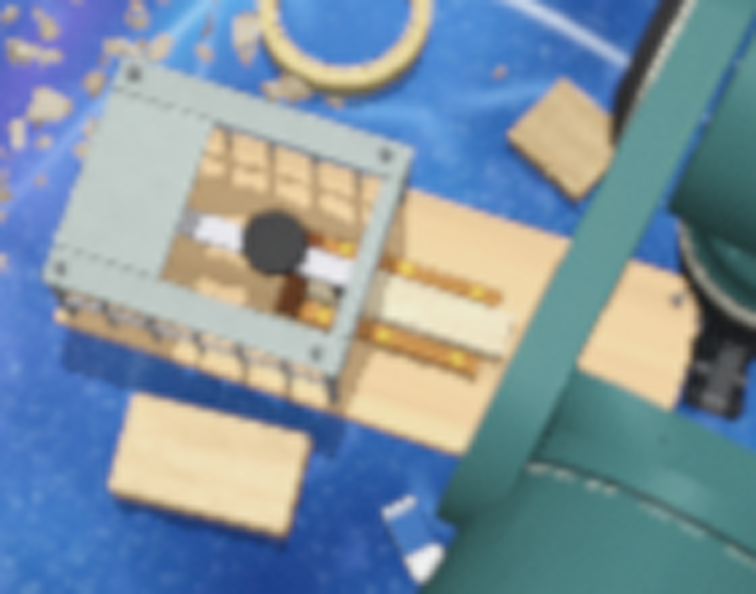

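The lever is down (pad now at crop (275,242) in the top view) and the strip is still against the stop. The arm hides the foot in the scene view, so I'll move it aside, high up, to check.

```bash
python3 -m crank '[[0,1,0,0,1],[0,1,0,0,1],[0,1,0,0,1],[0,1,0,0,1],[0,1,0,0,1]]' | grep -E 'pos|force'
python3 -m crank '[[0,1,0,0,1],[0,1,0,0,1],[0,1,0,0,1],[0,1,0,0,1],[0,0,0,0,1]]' | grep -E 'pos|force'
python3 - <<'E'
from h import *
im=manip.grab_frame("scene")[:,:,::-1];cv2.imwrite("pics/scene10.png",cv2.resize(im[170:250,195:295],None,fx=8,fy=7,interpolation=cv2.INTER_CUBIC))
im=manip.grab_frame("top")[:,:,::-1];cv2.imwrite("pics/top10.png",cv2.resize(im[140:250,195:335],None,fx=5.4,fy=5.4,interpolation=cv2.INTER_CUBIC))
E
```

```text
ee_pos: [0.5056, -0.0795, 0.3724]
force: [-0.3, -0.1, 0.4]
ee_pos: [0.5054, 0.0418, 0.3724]
force: [-0.4, -0.7, -0.9]
```

View pics/scene10.png

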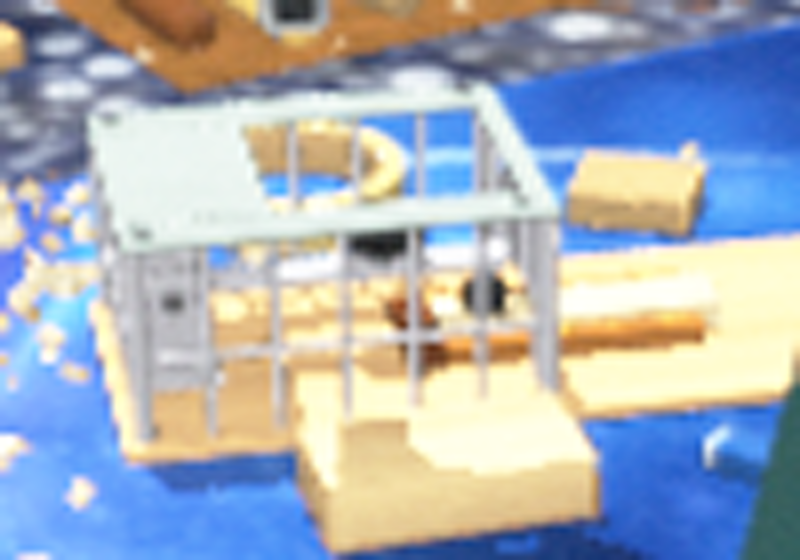

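View pics/top10.png

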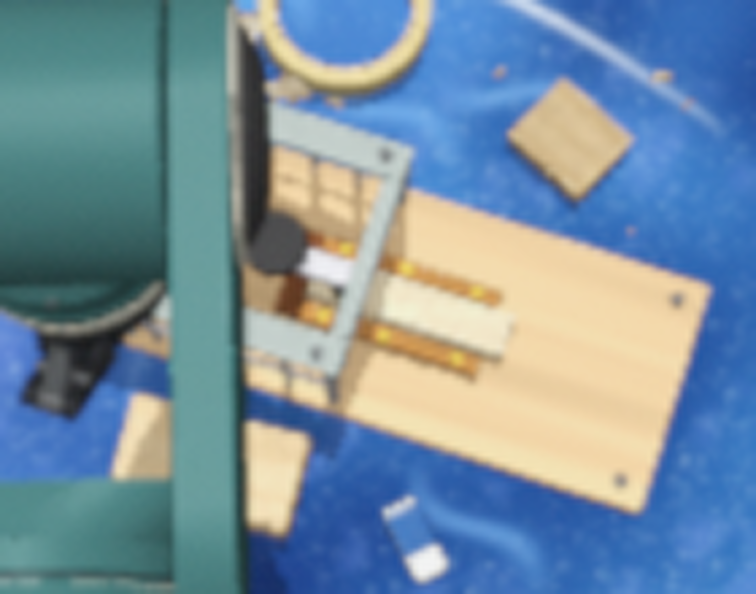

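The foot (485,297) sits on the strip. The strip runs from the stop (410,330) out to (710,300), and nothing else has moved. Handing in.

```bash
python3 -c "
from rig import manip
print(manip.sense()['force'],manip.sense()['time_s']);print(manip.job_done())"
```

```text
[ 0.63799342 -0.35877695 -0.16922773] 14.3
the job is handed in; nothing more can be done
None
```

I pushed the strip home with the shut fingertips, then pressed the lever's pad down through the window and lifted clear. The job was handed in at about 14.3 s, with the arm clear of everything.

- **Strip:** I stopped pushing when the resistance rose to about 20 N. In the last pictures its front end is against the stop and its outer end sticks out just past the rails.
- **Lever:** I pressed until the height stalled with the tips about 69 mm above the mat, which is the pressed height given. After release, the last scene picture shows the rubber foot still down on the strip.
- **Guard and bystanders:** I planned every move clear of the guard and saw no sign of contact, but nothing measures that directly. The sanding block, eraser, tape and offcut look unmoved as far as they were in view.

**Readings that didn't match:**
- The strip met the stop about 4–5 mm beyond where my image-based fit of the jig put it, so I relied on the force and the pictures.
- The force reading while the lever moved was only about 1 N, not the stated 4 N.
- At the end of the press it reached 38 N vertically with about 21 N sideways. I put the sideways part down to friction or arm compliance, since the fingers were near the middle of the window.

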